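# Unclip the tall battery pack from its charger

## Robot

A 7-joint arm with a two-finger parallel gripper is mounted at the origin on the work surface. World frame = base frame: x ahead of the robot, y to its left, z up, the work surface at z = 0. Lengths are in m, angles in degrees, forces in N, time in s.
With the tool pointing down it reaches from about 0.425 to 0.875 m from the base axis. Payload 4.7 kg.
Tool frame: the origin (TCP) lies between the finger pads; the fingertips stand 22 mm ahead of it and the grasp point (between the pads) lies 3 mm ahead of it; z points along the fingers, y is the line along which they close (so a half turn about z gives the same grasp; the last joint's range is limited). The gripper opens to 87 mm and grips with 3 to 60 N. Pads are 19 mm wide; open, the fingers measure 117 mm over their backs; the gripper's body (75 mm by 190 mm) begins 51 mm behind the grasp point.
Start: joints at [71.282, 18.392, -4.016, 83.108, 1.295, 78.541, -3.26], TCP at [0.217, -0.613, 0.245] pointing down, gripper open.
Joint ranges: [-163.93, 163.93], [-17.29, 119.83], [-79.2, 71.16], [3.27, 140.29], [-89.18, 269.18], [5.43, 117.66], [-154.24, 154.24]. Speed limits (degrees/s): [147.25, 147.25, 180, 180, 180, 180, 180].

## Interface

Orientations are given as [roll, pitch, yaw] about the fixed x, y, z axes, in that order (R = Rz(yaw) Ry(pitch) Rx(roll)).
In Python, from cell import env gives the robot as it stands.
- The arm moves only by the tool drive_tool, never from a script. Its argument "moves" is a list of rows, each a list of 3 entries, a list of its own where there are three numbers: the shift along the tool's x, y, z in mm, then the turn, a rotation vector about the tool's x, y, z in rad, then the closure, from 0 (fully open) to 1 (shut). In form: [[[x, y, z], [wx, wy, wz], jaw], ...]. A call has 1 to 12 rows; each row shifts and turns the commanded pose from where the row before left it, along the tool's axes as they then stand; what a row does not reach is not made up. A row lasts 1/12 s, in which the tool goes at most 41.7 mm and 7.16 degrees, less where a joint would pass 70% of its speed; a pose out of reach is approached as far as the arm can. A call with a gripper value outside its range is refused whole. The fingers move at their own pace and stop on an object; "newtons" is the grip in N (left out, the last holds). Time passes only in rows, so rows that do not move let the fingers close. It gives the time, the measured TCP pose, the force, the opening and the grip force at its end, in the units of the state.
- env.get_obs(): the state, without advancing time (a new reading comes with each control period).
- env.read_camera(name): name is "scene" or "top" or "wrist"; returns (picture, depth): 384x512x3 uint8, blue, green, red; 384x512 float32, m along the optical axis (not along the pixel's ray), 0 where there is no reading.
- env.get_calibration(name): a dict with "fx", "fy", "cx", "cy" (pixels), "T" (4x4, takes a point from camera to world coordinates). Camera axes: x right, y down, z forward; pixel columns grow to the right and rows downward; lengths in m; the calibration is good to about 2 mm. A picture is of the moment at which its call begins: read the wrist's pose just before it. get_calibration takes no time and is no camera call; for the wrist camera it gives the pose at the moment of the call.
- env.sign_off(): hands the job in; it is judged then, once.
The state is a dict: "time_s": time; "qpos": joint angles; "joint_velocities": joint speeds; "effort": joint torques, N m; "tool_pos": TCP position; "tool_rot": TCP orientation; "force": force on the tool from outside, world axes, zero at the start; "wrist_torque": the same for the moment, N m; "grip_width": finger opening in m; "grasp_force": force on a finger pad.
Only numpy, scipy, OpenCV 4.12 (cv2) and the standard library are available. Lean on these libraries where they do the work, as an engineer would, in place of code of your own. Each camera call takes 0.05 s, during which the arm holds its last target. There are 200 camera calls.

## Task

Take the tall battery pack out of its charger: squeeze the two spring buttons on its sides together to free the latch, lift it straight out, and stand it upright in the low black tray without dropping it. Leave the short battery pack clipped in its own charger.

Things in the scene. Friction and masses are not known exactly. Their poses are not given: they have to be found in the camera images.
- tall_pack: Tall battery pack: upright black block 50 (x) x 34 (y) x 110 mm, up to 0.5 kg. Origin: centre of its underside; z up. Clipped in a grey charger fixed to the bench, 82 x 84 mm (x, y) and 40 mm high, turned with the pack; the pack's foot is sunk 30 mm in it. On each y face a button slides; its steel hook by the foot stands 6 mm proud and catches under the charger's rim.
- tall_buttons (a point): Point midway between the tall pack's two grey side buttons, 85 mm above its underside; axes as the pack's. Buttons 26 mm wide, 22 mm high, on the +y and -y faces: 50 mm over both at rest, 36 mm fully in (7 mm each, spring 4 to 8 N). The hooks are free from 6 mm in; keep both in while lifting 30 mm or more. They spring back; the pack can be carried by them.
- tray: Low open black plastic tray fixed to the bench, empty, 140 mm (x) by 120 mm (y) outside, 27 mm high, walls and floor 5 mm thick. Origin: centre of its underside; z up.
- short_pack: Bystander: short, broad battery pack, 70 mm (x) by 34 mm (y) by 74 mm high, with the same kind of side buttons (centred 49 mm above its underside, 50 mm over both), clipped in its own grey charger, 102 x 84 mm and 40 mm high, fixed to the bench. Origin: centre of its underside; z up. It stays where it is.
There are look-alikes about, which are no part of the job. Leave any purple look-alike of the tall_pack alone.

How it is judged:
By the outcome, as a careful person would: the job done as asked, in the order asked, and still so for the second after the job is handed in, with the robot touching nothing.
It also fails if it takes over 38 s, if anything falls off the work surface, if the arm or the gripper's body presses on something with over 40 N, if the wrist force passes 120 N, or if a joint passes its speed limit or range.

## Working session

There is one attempt and no reset: what is moved stays moved. The work goes in short steps, Python scripts to look and compute and a tool call to move; the robot and the scene stay as the last step left them, time stands still between calls to the robot, and variables do not carry over. Pictures are saved under pics/ and viewed, at most 10 in all, crops included, and the job is handed in when it is done.

Besides the shell and the picture viewer there is one more tool, called as a command line: name --argument value ..., lists and objects as JSON in quotes. drive_tool: Moves the arm, as the interface text tells. Its arguments: {"type":"object","properties":{"moves":{"type":"array"},"newtons":{"type":"number"}},"required":["moves"]}

```bash
mkdir -p pics; cat > h.py <<'E'
import numpy as np, cv2
from cell import env
def cloud(n):
    im,d=env.read_camera(n); k=env.get_calibration(n)
    v,u=np.mgrid[:384,:512]
    P=np.stack([(u-k['cx'])/k['fx']*d,(v-k['cy'])/k['fy']*d,d,np.ones_like(d)],-1)@k['T'].T
    return im,d,P[...,:3]
E
python3 - <<'E'
from h import *
o=env.get_obs(); print({k:np.round(v,3) for k,v in o.items()})
ims=[]
for n in('scene','top'):
    im,d,P=cloud(n); np.savez('/tmp/'+n,im=im,d=d,P=P); cv2.imwrite(f'pics/{n}0.png',im)
    print(n,np.round(env.get_calibration(n)['T'],2).tolist(),(d>0).mean())
E
```

```text
{'time_s': np.float64(0.0), 'qpos': array([71.282, 18.438, -4.018, 83.174,  1.294, 78.541, -3.26 ]), 'joint_velocities': array([-0.12 ,  0.014, -0.059, -0.037,  0.014,  0.074,  0.071]), 'effort': array([ 0.0000e+00, -4.9129e+01, -4.0400e-01, -3.1253e+01, -6.4000e-02,
        4.4000e-02,  0.0000e+00]), 'tool_pos': array([ 0.217, -0.612,  0.243]), 'tool_rot': array([-1.79891e+02,  4.00000e-03,  1.95310e+01]), 'force': array([ 0.301, -0.059, -0.138]), 'wrist_torque': array([ 0.032, -0.001, -0.029]), 'grasp_force': np.float64(0.0), 'grip_width': np.float64(0.087)}
scene [[-0.82, 0.45, -0.37, 0.91], [0.58, 0.61, -0.54, 0.47], [-0.02, -0.65, -0.76, 0.73], [0.0, 0.0, 0.0, 1.0]] 0.9962870279947916
top [[-0.03, -0.99, 0.11, 0.51], [-1.0, 0.03, 0.0, 0.01], [-0.0, -0.11, -0.99, 0.87], [0.0, 0.0, 0.0, 1.0]] 0.996185302734375
```

View pics/scene0.png

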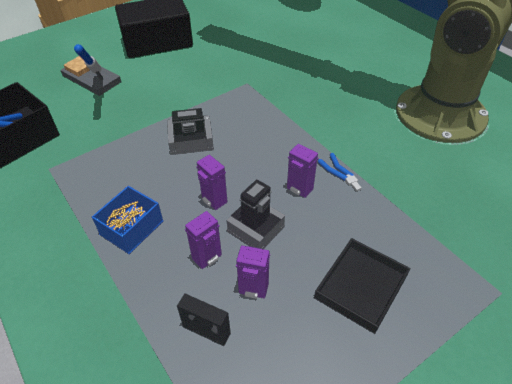

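View pics/top0.png

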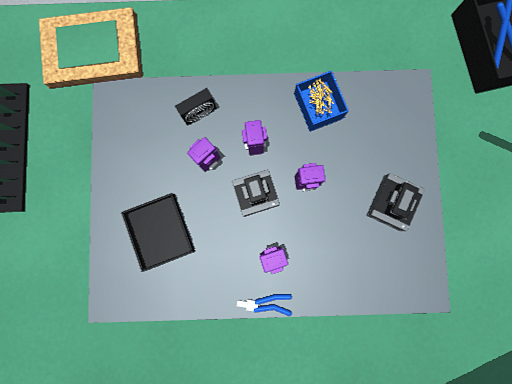

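The scene shows the tall black pack in its charger at scene (256,200) / top (256,190). The short pack is at scene (188,128) / top (402,200), and the tray at scene (362,284) / top (158,232). The look-alikes are the purple packs at top (204,153), (255,136), (311,177) and (274,259), plus a black box at top (197,106). I choose the black one at top (256,190).

```bash
python3 - <<'E'
from h import *
Z={n:np.load(f'/tmp/{n}.npz') for n in('scene','top')}
def rect(pts,name):
    r=cv2.minAreaRect((pts[:,:2]*1000).astype(np.float32)); print(name,len(pts),np.round(r[0],1),np.round(r[1],1),round(r[2],1),'z',np.round(np.percentile(pts[:,2],[2,50,98]),4))
for n in Z:
    im,P=Z[n]['im'],Z[n]['P']
    print(n)
    def roi(u,v,w): 
        m=np.zeros(im.shape[:2],bool); m[v-w:v+w,u-w:u+w]=1; return m
    hsv=cv2.cvtColor(im,cv2.COLOR_BGR2HSV); pur=(hsv[...,1]>100)&(abs(hsv[...,0].astype(int)-145)<15)
    b=(256,190,32) if n=='top' else (256,205,45)
    m=roi(*b)&~pur
    rect(P[m&(P[...,2]>.105)],'pack top'); rect(P[m&(P[...,2]>.033)&(P[...,2]<.05)],'charger')
    rect(P[m&(P[...,2]>.08)&(P[...,2]<.112)],'buttons')
    t=(158,232,50) if n=='top' else (362,284,58)
    m=roi(*t); rect(P[m&(P[...,2]>.02)&(P[...,2]<.04)],'tray rim'); rect(P[m&(P[...,2]>.013)&(P[...,2]<.05)],'tray')
    c,l,st,ce=cv2.connectedComponentsWithStats(pur.astype(np.uint8))
    for i in range(1,c):
        if st[i,4]>80: q=P[l==i]; rect(q[q[:,2]>np.percentile(q[:,2],95)-.01],'purple')
im=Z['top']['im']; cv2.imwrite('pics/c.png',np.hstack([cv2.resize(im[150:230,216:296],(390,390),interpolation=2),cv2.resize(Z['scene']['im'][165:255,211:301],(390,390),interpolation=2)]))
E
```

```text
scene
pack top 572 [754.4 227.4] [574.3  54.8] 52.0 z [0.1053 0.1189 0.7323]
charger 941 [580.9   4.1] [178.6 126.5] 51.8 z [0.0338 0.0394 0.0481]
buttons 370 [609.3   1.2] [240.4 134.4] 41.7 z [0.0811 0.1003 0.1113]
tray rim 947 [514.9 242. ] [143.  120.3] 19.6 z [0.0203 0.0258 0.0288]
tray 1258 [515.  242.1] [143.2 120.3] 19.6 z [0.0136 0.0249 0.0286]
purple 366 [662.6 230.2] [687.1  54.1] 48.7 z [0.1011 0.1089 0.1121]
purple 374 [748.6 182.2] [658.6  49.6] 65.2 z [0.1016 0.1091 0.1124]
purple 503 [793.1 240.6] [512.4  55.8] 69.4 z [0.1012 0.1092 0.1122]
purple 578 [797.6 285.3] [430.  51.] 52.1 z [0.102  0.1094 0.1121]
top
pack top 534 [566.4  12.3] [106.   49.5] 16.2 z [0.1054 0.1198 0.8654]
charger 836 [593.4  19.7] [82.  83.8] 15.7 z [0.037  0.0402 0.0433]
buttons 131 [587.8  19.7] [43.9 52.2] 4.3 z [0.0832 0.1061 0.1097]
tray rim 611 [514.  239.1] [140.3 120.8] 19.4 z [0.0206 0.0266 0.0299]
tray 735 [514.  239.1] [140.3 120.8] 19.4 z [0.0139 0.0262 0.0298]
purple 403 [623.5   8.7] [222.6  33.7] 6.4 z [0.1062 0.1104 0.1136]
purple 413 [607.8  66.5] [215.7  49.5] 41.8 z [0.1047 0.1104 0.1133]
purple 413 [583.4 -45.2] [ 48.8 179.2] 36.0 z [0.1058 0.1104 0.1134]
purple 434 [474.1  -5.9] [81.4 48.5] 17.0 z [0.1072 0.1104 0.1132]
```

View pics/c.png

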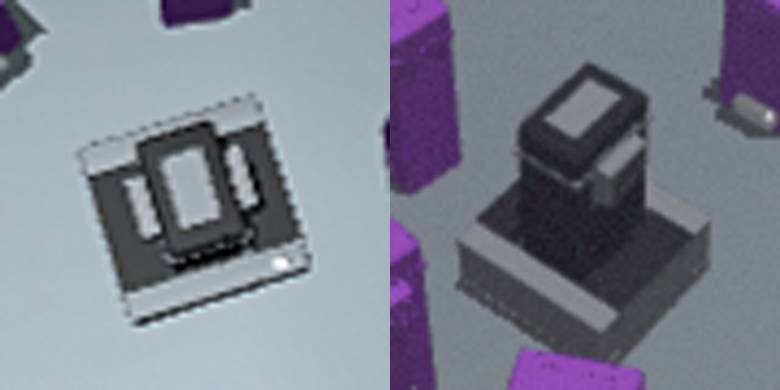

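The crop confirms the black tall pack with its grey side buttons to the left and right in the top view, so the pack yaw is about +16°. Next I'll refine its pose and check finger clearance to the purple packs.

```bash
python3 - <<'E'
from h import *
Z={n:np.load(f'/tmp/{n}.npz') for n in('scene','top')}
a=np.deg2rad(15.7)
for n in Z:
    im,P=Z[n]['im'],Z[n]['P']; print(n)
    hsv=cv2.cvtColor(im,cv2.COLOR_BGR2HSV); pur=(hsv[...,1]>100)&(abs(hsv[...,0].astype(int)-145)<15)
    near=np.hypot(P[...,0]-.593,P[...,1]-.02)<.075
    for nm,lo,hi in(('top',.112,.128),('pack all',.06,.13),('charger',.034,.046)):
        m=(near&~pur&(P[...,2]>lo)&(P[...,2]<hi)).astype(np.uint8)
        m=cv2.morphologyEx(m,cv2.MORPH_OPEN,np.ones((2,2),np.uint8)) if nm!='charger' else m
        c,l,st,_=cv2.connectedComponentsWithStats(m); q=P[l==1+st[1:,4].argmax()]
        r=cv2.minAreaRect((q[:,:2]*1000).astype(np.float32)); print(nm,len(q),np.round(r[0],1),np.round(r[1],1),round(r[2],1),np.round(np.median(q[:,2]),4))
    c=np.array([.5934,.0197])
    k=cv2.erode(pur.astype(np.uint8),np.ones((2,2)))
    cc,l,st,_=cv2.connectedComponentsWithStats(k)
    for i in range(1,cc):
        if st[i,4]<80: continue
        q=P[l==i]; q=q[(q[:,2]<.118)&(q[:,2]>.06)]; d=q[:,:2]-c
        X=d@[np.cos(a),np.sin(a)]*1000; Y=d@[-np.sin(a),np.cos(a)]*1000
        print('purple pack-frame x',np.percentile(X,[1,99]).round(),'y',np.percentile(Y,[1,99]).round(),'ctr',np.median(q[:,:2],0).round(3))
    print('depth near foreground max z',P[near&(P[...,2]>.13),2][:5])
E
```

```text
scene
top 427 [726.3 193.2] [662.7  52.7] 52.0 0.1192
pack all 944 [726.2 193.2] [662.7  55. ] 51.8 0.1063
charger 876 [594.7  22.7] [84.4 86.3] 16.6 0.0394
purple pack-frame x [-157. -118.] y [-10.  35.] ctr [0.462 0.002]
purple pack-frame x [-18.  22.] y [-135.  -88.] ctr [ 0.628 -0.077]
purple pack-frame x [ 93. 140.] y [-43.  -4.] ctr [0.716 0.035]
purple pack-frame x [ 91. 137.] y [ 63. 112.] ctr [0.682 0.14 ]
depth near foreground max z []
top
top 428 [568.7   9.9] [109.6  37.2] 15.5 0.1201
pack all 568 [570.    6.8] [104.5  56.3] 22.3 0.1195
charger 834 [593.4  19.7] [82.  83.8] 15.7 0.0402
purple pack-frame x [ 85. 132.] y [-55. -10.] ctr [0.704 0.017]
purple pack-frame x [ 82. 129.] y [ 55. 104.] ctr [0.671 0.123]
purple pack-frame x [-30.  16.] y [-140.  -91.] ctr [ 0.616 -0.093]
purple pack-frame x [-169. -123.] y [-16.  30.] ctr [ 0.452 -0.013]
depth near foreground max z []
```

drive_tool --moves '[[[15,-12,0],[0,0,0],0],[[28,-23.5,0],[0,0,0],0],[[28,-23.5,0],[0,0,0],0],[[28,-23.5,0],[0,0,0],0],[[28,-23.5,0],[0,0,0],0],[[28,-23.5,0],[0,0,0],0],[[28,-23.5,0],[0,0,0],0],[[28,-23.5,0],[0,0,0],0],[[28,-23.5,0],[0,0,0],0],[[28,-23.5,0],[0,0,0],0],[[28,-23.5,0],[0,0,0],0],[[28,-23.5,0],[0,0,0],0]]' --newtons 20

```text
time_s: 1.1
tool_pos: [0.4316, -0.248, 0.2443]
tool_rot: [180.0, 0.0, 19.5]
force: [0.5, -0.6, -0.4]
grip_width: 0.0872
grasp_force: 0.0
```

drive_tool --moves '[[[28,-23.5,0],[0,0,0],0],[[28,-23.5,0],[0,0,0],0],[[28,-23.5,0],[0,0,0],0],[[28,-23.5,0],[0,0,0],0],[[28,-23.5,0],[0,0,0],0],[[28,-23.5,0],[0,0,0],0],[[28,-23.5,0],[0,0,0],0],[[28,-23.5,0],[0,0,0],0],[[16,-13,0],[0,0,0.035],0],[[0,0,0],[0,0,0.032],0],[[0,0,0],[0,0,0],0]]'

```text
time_s: 2.02
tool_pos: [0.5902, 0.022, 0.2438]
tool_rot: [-179.9, 0.1, 15.8]
force: [-0.3, -0.6, -0.8]
grip_width: 0.0872
grasp_force: 0.0
```

```bash
cat >> h.py <<'E'
from scipy.spatial.transform import Rotation as Ro
def delta(p,yaw=None):
    o=env.get_obs(); R=Ro.from_euler('xyz',o['tool_rot'],degrees=True).as_matrix()
    print('pose',o['tool_pos'].round(4),o['tool_rot'].round(2),'t',round(float(o['time_s']),2),'delta mm',((np.array(p)-o['tool_pos'])@R*1000).round(1))
E
python3 - <<'E'
from h import *
delta([.594,.021,.245])
im,d,P=cloud('wrist'); np.savez('/tmp/w1',im=im,d=d,P=P); cv2.imwrite('pics/w1.png',im)
print(env.get_calibration('wrist')['T'].round(3).tolist())
E
```

```text
pose [0.5902 0.022  0.2438] [-1.7993e+02  6.0000e-02  1.5850e+01] t 2.02 delta mm [ 3.3  2.  -1.2]
[[0.271, -0.931, -0.243, 0.656], [-0.963, -0.263, -0.068, 0.038], [-0.001, 0.252, -0.968, 0.384], [0.0, 0.0, 0.0, 1.0]]
```

View pics/w1.png

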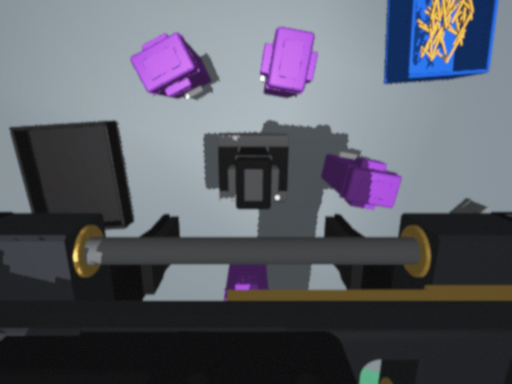

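The wrist picture shows the black pack's top at (254,183) in its charger, centred between the fingers, with purple packs well clear. I'll measure the top from here.

```bash
python3 - <<'E'
from h import *
for n,f in(('wrist','w1'),('top','top'),('scene','scene')):
    Z=np.load(f'/tmp/{f}.npz'); im,P=Z['im'],Z['P']
    near=np.hypot(P[...,0]-.593,P[...,1]-.02)<.075
    hsv=cv2.cvtColor(im,cv2.COLOR_BGR2HSV); pur=(hsv[...,1]>100)
    for nm,lo,hi in(('top',.112,.128),('pack+btn',.085,.128),('charger',.034,.046)):
        m=(near&~pur&(P[...,2]>lo)&(P[...,2]<hi)).astype(np.uint8)
        c,l,st,_=cv2.connectedComponentsWithStats(m,connectivity=4); q=P[l==1+st[1:,4].argmax()]
        r=cv2.minAreaRect((q[:,:2]*1000).astype(np.float32)); print(n,nm,len(q),np.round(r[0],1),np.round(r[1],1),round(r[2],1),np.round(np.median(q[:,2]),4))
E
```

```text
wrist top 1832 [594.7  19.3] [49.3 34. ] 16.5 0.1199
wrist pack+btn 2395 [595.   19.2] [50.  50.3] 15.2 0.1195
wrist charger 2288 [594.4  19.4] [81.4 84.1] 15.6 0.0399
top top 429 [593.4  19.9] [50.  33.9] 15.4 0.1201
top pack+btn 556 [593.1  19.6] [50.4 50.4] 17.1 0.1196
top charger 829 [593.4  19.7] [82.  83.8] 15.7 0.0402
scene top 430 [595.   23.7] [51.1 35.2] 16.6 0.1193
scene pack+btn 759 [595.5  23.5] [51.8 51. ] 16.6 0.1163
scene charger 876 [594.7  22.7] [84.4 86.3] 16.6 0.0394
```

drive_tool --moves '[[[3.5,3.5,16],[0,0,0],0],[[0,0,25],[0,0,0],0],[[0,0,25],[0,0,0],0],[[0,0,25],[0,0,0],0],[[0,0,25],[0,0,0],0],[[0,0,18],[0,0,0],0],[[0,0,12],[0,0,0],0],[[0,0,0],[0,0,0],0],[[0,0,0],[0,0,0],0]]'

```text
time_s: 2.82
tool_pos: [0.5944, 0.0166, 0.0985]
tool_rot: [180.0, 0.0, 15.6]
force: [0.3, 0.6, 0.1]
grip_width: 0.0871
grasp_force: 0.0
```

```bash
python3 - <<'E'
from h import *
delta([.5945,.0196,.098])
E
```

```text
pose [0.5944 0.0166 0.0985] [1.7999e+02 4.0000e-02 1.5640e+01] t 2.82 delta mm [ 0.9 -2.8  0.5]
```

drive_tool --moves '[[[1,-2.8,0.5],[0,0,0],0],[[0,0,0],[0,0,0],0],[[0,0,0],[0,0,0],0.3],[[0,0,0],[0,0,0],0.6],[[0,0,0],[0,0,0],0.8],[[0,0,0],[0,0,0],1],[[0,0,0],[0,0,0],1],[[0,0,0],[0,0,0],1],[[0,0,0],[0,0,0],1],[[0,0,0],[0,0,0],1]]' --newtons 30

```text
time_s: 3.65
tool_pos: [0.5948, 0.0206, 0.0981]
tool_rot: [180.0, -0.0, 15.7]
force: [-1.2, 0.4, 1.7]
grip_width: 0.0419
grasp_force: 6.0
```

drive_tool --moves '[[[0,0,0],[0,0,0],1],[[0,0,0],[0,0,0],1],[[0,0,0],[0,0,0],1],[[0,0,0],[0,0,0],1],[[0,0,0],[0,0,0],1],[[0,0,0],[0,0,0],1]]'

```text
time_s: 4.15
tool_pos: [0.5948, 0.0205, 0.0981]
tool_rot: [180.0, -0.0, 15.7]
force: [-0.9, 0.0, 1.4]
grip_width: 0.038
grasp_force: 30.0
```

drive_tool --moves '[[[0,0,0],[0,0,0],1],[[0,0,0],[0,0,0],1],[[0,0,0],[0,0,0],1]]' --newtons 40

```text
time_s: 4.4
tool_pos: [0.5948, 0.0204, 0.0981]
tool_rot: [180.0, -0.0, 15.7]
force: [0.3, 0.2, 1.9]
grip_width: 0.0378
grasp_force: 40.0
```

```bash
python3 - <<'E'
from h import *
o=env.get_obs(); print(o['grip_width'],o['grasp_force'],o['force'],o['wrist_torque'])
im,d,P=cloud('wrist'); cv2.imwrite('pics/w2.png',im)
im,d,P=cloud('scene'); cv2.imwrite('pics/s2.png',cv2.resize(im[120:270,180:330],(600,600),interpolation=2))
E
```

```text
0.037816619835417155 40.00033521093428 [0.33908145 0.17193145 1.92524252] [-0.06998905  0.01772424 -0.00448021]
```

View pics/s2.png

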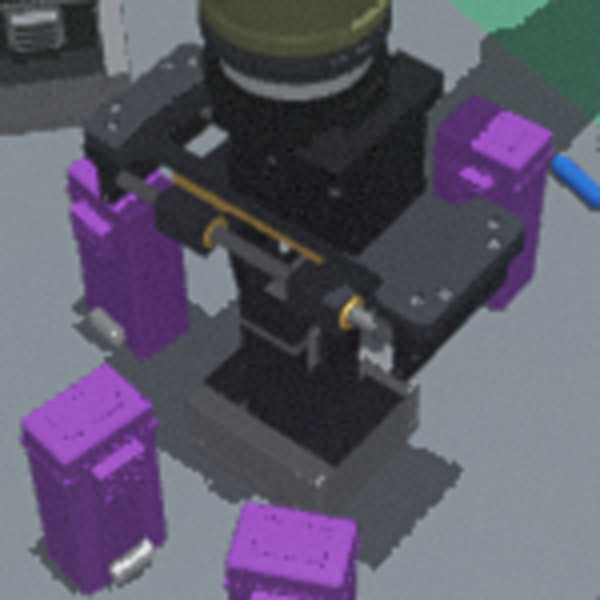

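The pack is gripped at both buttons with 40 N on each pad and no net side force. Spring force is at most 8 N, so both buttons must be bottomed. I'll lift gently and watch the force.

drive_tool --moves '[[[0,0,-1],[0,0,0],1],[[0,0,-1],[0,0,0],1],[[0,0,-1],[0,0,0],1],[[0,0,0],[0,0,0],1]]'

```text
time_s: 4.83
tool_pos: [0.5942, 0.0203, 0.1003]
tool_rot: [-180.0, 0.1, 15.7]
force: [0.4, -0.6, -4.4]
grip_width: 0.0377
grasp_force: 40.0
```

drive_tool --moves '[[[0,0,-2],[0,0,0],1],[[0,0,-2],[0,0,0],1],[[0,0,-2],[0,0,0],1],[[0,0,-2],[0,0,0],1],[[0,0,0],[0,0,0],1]]'

```text
time_s: 5.25
tool_pos: [0.5952, 0.0205, 0.1097]
tool_rot: [180.0, -0.1, 15.7]
force: [0.8, 0.2, -4.0]
grip_width: 0.0376
grasp_force: 40.0
```

drive_tool --moves '[[[0,0,-6],[0,0,0],1],[[0,0,-10],[0,0,0],1],[[0,0,-12],[0,0,0],1],[[0,0,-14],[0,0,0],1],[[0,0,-16],[0,0,0],1],[[0,0,-16],[0,0,0],1],[[0,0,-16],[0,0,0],1],[[0,0,-14],[0,0,0],1],[[0,0,-8],[0,0,0],1],[[0,0,-4],[0,0,0],1],[[0,0,0],[0,0,0],1]]'

```text
time_s: 6.17
tool_pos: [0.5953, 0.0206, 0.2265]
tool_rot: [179.9, -0.1, 15.7]
force: [0.1, 0.1, -4.5]
grip_width: 0.0374
grasp_force: 40.0
```

```bash
python3 - <<'E'
from h import *
delta([.514,.2393,.225]); o=env.get_obs(); print(o['force'],o['grip_width'])
im,d,P=cloud('scene'); cv2.imwrite('pics/s3.png',cv2.resize(im[70:280,150:360],(600,600),interpolation=2))
im,d,P=cloud('wrist')
near=np.hypot(P[...,0]-.514,P[...,1]-.239)<.095
q=P[near&(P[...,2]>.02)&(P[...,2]<.035)]; r=cv2.minAreaRect((q[:,:2]*1000).astype(np.float32)); print(len(q),r)
E
```

```text
pose [0.5953 0.0206 0.2265] [ 1.7995e+02 -1.2000e-01  1.5690e+01] t 6.17 delta mm [ -19.2 -232.6    1.2]
[ 0.0639948   0.06957385 -4.49139102] 0.03738498088677546
1696 ((518.3263549804688, 241.74050903320312), (131.70809936523438, 121.55534362792969), 19.425004959106445)
```

View pics/s3.png

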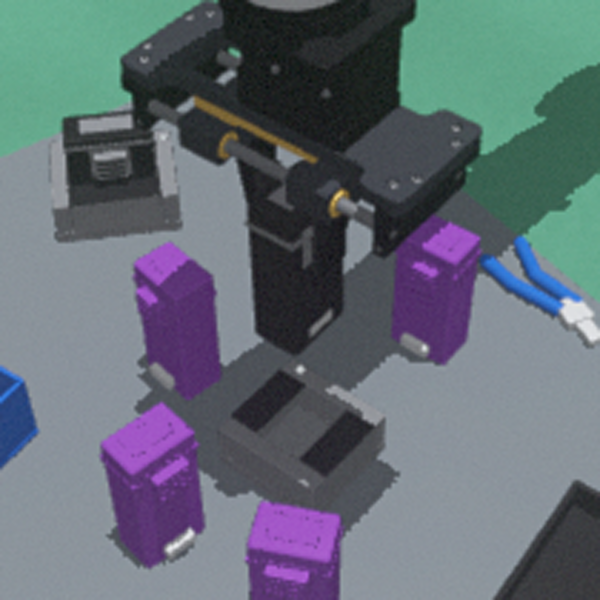

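The picture shows the pack hanging upright and clear of the empty charger (charger at crop (305,430)). I'll carry it over the tray.

drive_tool --moves '[[[-1,-10,0],[0,0,0],1],[[-2,-20,0],[0,0,0],1],[[-2,-26,0],[0,0,0],1],[[-2.2,-28,0],[0,0,0],1],[[-2.2,-28,0],[0,0,0],1],[[-2.2,-28,0],[0,0,0],1],[[-2.2,-28,0],[0,0,0],1],[[-2,-26,0],[0,0,0],1],[[-2,-20,0],[0,0,0],1],[[-1,-12,0],[0,0,0],1],[[-0.4,-6.6,0],[0,0,0],1],[[0,0,0],[0,0,-0.033],1]]'

```text
time_s: 7.27
tool_pos: [0.5123, 0.2409, 0.2246]
tool_rot: [-180.0, 0.0, 17.7]
force: [-0.5, 0.9, -3.9]
grip_width: 0.0376
grasp_force: 40.0
```

drive_tool --moves '[[[0,0,0],[0,0,-0.033],1],[[0,0,10],[0,0,0],1],[[0,0,20],[0,0,0],1],[[0,0,25],[0,0,0],1],[[0,0,25],[0,0,0],1],[[0,0,14],[0,0,0],1],[[0,0,8],[0,0,0],1],[[0,0,0],[0,0,0],1],[[0,0,0],[0,0,0],1]]'

```text
time_s: 8.02
tool_pos: [0.5136, 0.2388, 0.1228]
tool_rot: [-180.0, 0.0, 19.4]
force: [0.5, -0.5, -3.6]
grip_width: 0.0378
grasp_force: 40.0
```

```bash
python3 - <<'E'
from h import *
delta([.514,.2393,.0935]); o=env.get_obs(); print(o['force'],o['grip_width'])
im,d,P=cloud('scene'); cv2.imwrite('pics/s4.png',cv2.resize(im[160:350,280:470],(600,600),interpolation=2))
E
```

```text
pose [0.5136 0.2388 0.1228] [-1.80e+02  2.00e-02  1.94e+01] t 8.02 delta mm [ 0.5 -0.4 29.3]
[ 0.51645851 -0.45618954 -3.61464252] 0.037810963188154315
```

View pics/s4.png

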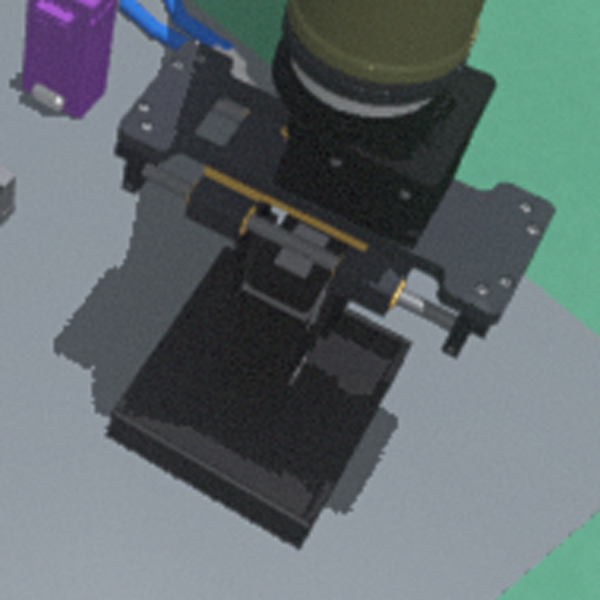

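The pack hangs over the tray interior. Next I'll lower it slowly to contact.

drive_tool --moves '[[[0,0,8],[0,0,0],1],[[0,0,8],[0,0,0],1],[[0,0,5],[0,0,0],1],[[0,0,3],[0,0,0],1],[[0,0,2],[0,0,0],1],[[0,0,1],[0,0,0],1],[[0,0,1],[0,0,0],1],[[0,0,0],[0,0,0],1],[[0,0,0],[0,0,0],1]]'

```text
time_s: 8.82
tool_pos: [0.5135, 0.2393, 0.0952]
tool_rot: [180.0, -0.0, 19.5]
force: [0.3, -0.1, -4.9]
grip_width: 0.0377
grasp_force: 40.0
```

drive_tool --moves '[[[0,0,0.7],[0,0,0],1],[[0,0,0.7],[0,0,0],1],[[0,0,0.4],[0,0,0],1],[[0,0,0],[0,0,0],1],[[0,0,0],[0,0,0],1]]'

```text
time_s: 9.23
tool_pos: [0.5134, 0.2392, 0.0932]
tool_rot: [180.0, 0.0, 19.5]
force: [-0.2, -0.2, -3.6]
grip_width: 0.0377
grasp_force: 40.0
```

drive_tool --moves '[[[0,0,0.5],[0,0,0],1],[[0,0,0.5],[0,0,0],1],[[0,0,0],[0,0,0],1],[[0,0,0],[0,0,0],1]]'

```text
time_s: 9.57
tool_pos: [0.5136, 0.2394, 0.0931]
tool_rot: [180.0, -0.0, 19.5]
force: [-2.6, -1.1, 4.9]
grip_width: 0.0374
grasp_force: 40.0
```

Contact made (force has reversed). Now I'll release gradually.

drive_tool --moves '[[[0,0,0],[0,0,0],0.56],[[0,0,0],[0,0,0],0.54],[[0,0,0],[0,0,0],0.5],[[0,0,0],[0,0,0],0.46],[[0,0,0],[0,0,0],0.42],[[0,0,0],[0,0,0],0.36],[[0,0,0],[0,0,0],0.25],[[0,0,0],[0,0,0],0.1],[[0,0,0],[0,0,0],0],[[0,0,0],[0,0,0],0],[[0,0,0],[0,0,0],0]]' --newtons 10

```text
time_s: 10.48
tool_pos: [0.5135, 0.2391, 0.092]
tool_rot: [180.0, 0.0, 19.5]
force: [0.9, 0.1, -0.3]
grip_width: 0.0809
grasp_force: 0.0
```

drive_tool --moves '[[[0,0,-2],[0,0,0],0],[[0,0,-6],[0,0,0],0],[[0,0,-12],[0,0,0],0],[[0,0,-20],[0,0,0],0],[[0,0,-25],[0,0,0],0],[[0,0,-25],[0,0,0],0],[[0,0,-25],[0,0,0],0],[[0,0,-20],[0,0,0],0],[[0,0,-15],[0,0,0],0],[[0,0,0],[0,0,0],0],[[0,0,0],[0,0,0],0]]'

```text
time_s: 11.4
tool_pos: [0.5138, 0.2396, 0.2437]
tool_rot: [180.0, -0.2, 19.5]
force: [-0.5, 0.1, -0.2]
grip_width: 0.0871
grasp_force: 0.0
```

```bash
python3 - <<'E'
from h import *
o=env.get_obs(); print(o['tool_pos'],o['force'])
im,d,P=cloud('wrist')
near=np.hypot(P[...,0]-.514,P[...,1]-.239)<.06
m=near&(P[...,2]>.1)&(P[...,2]<.125); q=P[m]; print(len(q),cv2.minAreaRect((q[:,:2]*1000).astype(np.float32)),np.percentile(q[:,2],[5,50,95]))
im2,_,_=cloud('scene'); cv2.imwrite('pics/s5.png',im2)
E
```

```text
[0.51383371 0.23960587 0.24371487] [-0.47481878  0.12428934 -0.228076  ]
1853 ((512.6090087890625, 239.4571533203125), (49.20920181274414, 48.208927154541016), 19.495546340942383) [0.10527772 0.11338248 0.114753  ]
```

View pics/s5.png

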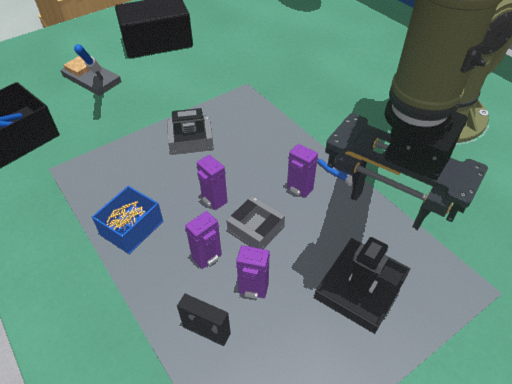

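The tall pack stands upright in the tray at (370,260), its top level at about 0.114 m. The short pack is still in its charger at (188,128), the purple packs are unmoved, and the arm is clear.

```bash
python3 -c "
from cell import env
print(env.sign_off())"
```

```text
the job is handed in; nothing more can be done
None
```

The tall pack is out of its charger and standing upright in the black tray, the short pack is still clipped in its own charger, and the job was handed in at about 11.5 s.

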